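# Count along the divider rack and push the bush into the third gap

### The job

Start at the end of the grey divider rack that has the tall ball-topped post: touch the sprung steel rail along its top over the first gap and run a fingertip lightly along it without lifting, counting every gap, occupied or not, to the third gap and no farther. Only then push the plain round steel bush with the fingertips along the front channel and fully home into that third gap, and come clear. Do not lift or tip the bush, do not push it into another gap, and leave all other parts where they are.

Things in the scene. Friction and masses are not known exactly. Their poses are not given: they have to be found in the camera images.
- rack: Fixed grey aluminium rack, 430 mm long (its y), 137 deep, turned at most 12 degrees. Origin: centre of underside on the bench; +x away from the robot, into the gaps. Base plate 8 mm thick. Seven dividers 12 mm thick (tops at z = 46, noses to x = -27) make six gaps 42 mm wide, centred at y = -135, -81, -27, 27, 81, 135, open to -x, back wall at x = +22. Those at y = 135 and -81 hold spindles.
- channel_mid (a point): Middle of the floor of the front channel, at rack x = -48, y = 0, z = 8 mm (top of the base plate, on which all parts in the rack stand). The channel runs along rack y, open at both ends, from the low front lip (x = -77 to -69 mm, top at z = 14) to the divider noses (x = -27).
- rail_top (a point): Middle of the top of the smooth sprung steel rail, 324 mm long along rack y, 18 mm wide, at rack x = +44 mm behind the gaps; top 63 mm above the bench when free. Pressed, it goes straight down (about 2.7 N to start, 5.5 N at the end of its 8 mm travel) and springs back. Run along it at constant height, pressed 2 to 6 mm, fingers shut; over 25 N is too hard.
- rail: The same rail; origin at the middle of its underside, axes as the rack.
- post: Tall fixed steel post, 12 mm thick, with a 28 mm ball (top 86 mm above the bench), at one end of the rail, on its centre line (rack x = +44, y = +181 or -181 mm; which end varies). Counting starts at this end: gap centres 1, 2, 3 lie 46, 100 and 154 mm from it along the rack. Origin: centre of its foot, on the base plate.
- post_row (a point): Point on the base plate 39 mm in front of the post (towards the robot, along rack -x), level with the line on which the centres of parts pushed home lie (rack x = +5 mm). A bush home in the third gap is 154 mm from it along the rack.
- endcap: Low steel cube, 22 mm, at the other end of the rail (30 mm above the bench). Fixed. Not the start.
- bush: The part to push: plain upright steel cylinder with a dark bore on top, diameter 34 mm, 40 mm tall, 0.14 to 0.28 kg, loose, standing in the channel near one end of the rack (which end varies). Origin: centre of its underside; z up along its axis.
- bush_mid (a point): Centre of the bush, half-way up (20 mm above the base plate's top). When it is home against the back wall it is at rack x = +5 mm, with 4 mm play either side in the gap.
- bolt: Hex-headed steel bolt standing on its head (36 mm over corners, 13 mm thick), its 14 mm shank upward, 38 mm tall, loose in the channel near the end opposite the bush. Leave alone. Origin: centre of underside.
- spindle_a: Stepped brass spindle (34 mm foot, 18 mm stem, 44 mm tall), loose, parked in a gap. Leave alone. Origin: centre of underside.
- spindle_b: As spindle_a, parked in another gap. Leave alone.
- dial: Dial gauge lying face up on the bench left of the rack, 58 mm diameter, 20 mm high, stem 45 mm to its +x. Leave alone.
- driver: Screwdriver lying on the bench right of the rack. Leave alone.
- oiler: Small clear bottle, 44 mm diameter, 110 mm tall, standing beyond the rack. Leave alone.
- vblock: Dark steel grooved block, 50 x 60 x 43 mm, beyond the rack. Leave alone.
Things that resemble listed ones, but are neither listed nor needed, are in the scene too. What is shaped like the bush but green, red or turquoise is not meant.

How it is judged (in metres and radians):
On the way, in this order (a step that is already met when the one before it is completed fails the run):
1. a fingertip touches the rail over the first gap from the post (contact force between the fingers and rail above 0.5 N and horizontal distance between the grasp point and post between 0.028 and 0.062 m), for 0.02 s.
2. it runs along the rail past the divider to the second gap (contact force between the fingers and rail above 0.5 N and horizontal distance between the grasp point and post between 0.066 and 0.083 m), for 0.02 s.
3. it runs over the second gap (contact force between the fingers and rail above 0.5 N and horizontal distance between the grasp point and post between 0.088 and 0.112 m), for 0.02 s.
4. it runs along the rail past the next divider (contact force between the fingers and rail above 0.5 N and horizontal distance between the grasp point and post between 0.118 and 0.136 m), for 0.02 s.
5. it reaches the third gap (contact force between the fingers and rail above 0.5 N and horizontal distance between the grasp point and post between 0.14 and 0.17 m), for 0.02 s.
6. the bush is pushed home into the third gap (x of bush_mid in the frame of rack above 0 m and horizontal distance between bush_mid and post_row between 0.146 and 0.162 m and angle between bush's own z axis and vertical below 0.1 rad and height (world z) of bush below 0.012 m), for 0.2 s.
At the end, for the whole second after the job is handed in: The bush stands upright on the base plate in the third gap from the post, its centre within 5 mm of home against the back wall, at rest and released (all of step 6 and linear speed of bush below 0.01 m/s); the robot touches nothing.
It fails at once if the bush is lifted more than 6 mm or tipped (height (world z) of bush above 0.014 m or angle between bush's own z axis and vertical above 0.35 rad).
It fails at once if the bush is pushed into another gap (x of bush_mid in the frame of rack above -0.02 m and (horizontal distance between bush_mid and post_row below 0.127 m or horizontal distance between bush_mid and post_row above 0.181 m)).
It fails at once if the finger runs on past the third gap, onto the rail over the fourth (contact force between the fingers and rail above 0.5 N and horizontal distance between the grasp point and post above 0.19 m).
It fails at once if the rail is pressed harder than 25 N (contact force between the fingers and rail above 25 N).
It fails at once if a parked spindle or the bolt is shifted by more than 12 mm, or a thing on the bench by more than 20 mm (distance of any of bolt, spindle_a, spindle_b from where it was at the start of the episode above 0.012 m or distance of any of dial, driver, oiler, vblock from where it was at the start of the episode above 0.02 m).
It also fails if it takes over 64 s, if anything falls off the work surface, if the arm or the gripper's body presses on something with over 40 N, if the wrist force passes 120 N, or if a joint passes its speed limit or range.

### The arm

A 6-joint arm with a two-finger parallel gripper is mounted at the origin on the work surface. World frame = base frame: x ahead of the robot, y to its left, z up, the work surface at z = 0. Lengths are in mm, angles in rad, forces in N, time in s.
With the tool pointing down it reaches from about 275 to 850 mm from the base axis. Payload 5.2 kg.
Tool frame: the origin (TCP) lies on the centre line of the jaws, within the pads' length; the fingertips stand 11 mm ahead of it and the grasp point (between the pads) lies 8 mm behind it (env.finger_overhang is the distance from the TCP to the fingertips, in mm); y points along the fingers, z is the direction in which the jaws open and shut, and the axes are right-handed (so a half turn about y gives the same grasp; the last joint's range is limited). The gripper opens to 85 mm and grips with 20 to 120 N. Pads are 22 mm wide; open, the fingers measure 114 mm over their backs; the gripper's body (76 mm by 85 mm) begins 54 mm behind the grasp point. The pads swing forward as they close: fully open they stand 13 mm farther back than shut.
Start: joints at [-1.309, 0.259, 1.535, -0, 1.348, -0.203], TCP at [246.555, -491.646, 242.31] pointing down, gripper open.
Joint ranges: [-3.14, 3.14], [-0.91, 2.08], [0.19, 2.58], [-1.22, 4.36], [0.22, 2.71], [-3.12, 3.12]. Speed limits (rad/s): [2.57, 2.57, 3.14, 3.14, 3.14, 3.14].

### API

Orientations are given as [roll, pitch, yaw] about the fixed x, y, z axes, in that order (R = Rz(yaw) Ry(pitch) Rx(roll)).
In Python, from station import env, cams, order gives the robot as it stands. The module is installed in compiled form; this text tells all that it offers.
- The arm moves only by the tool apply_moves, never from a script. Its argument "deltas" is a list of rows, each a list of 3 entries, a list of its own where there are three numbers: the shift along the tool's x, y, z in m, then the turn, a rotation vector about the tool's x, y, z in degrees, then the closure in counts, from 0 (fully open) to 255 (shut). A call has 1 to 10 rows; each row shifts and turns the pose as measured when the row begins, along the tool's axes as they then stand; what a row does not reach is not made up. A row lasts 1/10 s, in which the tool goes at most 50 mm and 8.59 degrees, less where a joint would pass 70% of its speed; a pose out of reach is approached as far as the arm can. A call is refused whole if a number of a shift passes 0.05 or a number of a turn 8.59, either way. A call with a gripper value outside its range is refused whole. The fingers move at their own pace and stop on an object; the grip force is fixed at half the most. Time passes only in rows, so rows that do not move let the fingers close. It gives the time, the measured TCP pose, the force and the opening at its end, in the units of the state.
- env.sense(): the state, without advancing time (a new reading comes with each control period).
- cams.grab_frame(name): name is "scene" or "top"; returns a dict with "color" (480x640x3 uint8, red, green, blue), "camera_matrix" (3x3 intrinsics, pixels), "rvec" (rotation vector, rad) and "tvec" (3), from world to camera coordinates, as OpenCV has them. Camera axes: x right, y down, z forward; pixel columns grow to the right and rows downward; lengths in mm; the calibration is good to about 2 mm. A picture is of the moment at which its call begins. There is no depth.
- order.hand_in(): hands the job in, once; it reports no verdict.
The state is a dict: "time": time; "joints": joint angles; "qvel": joint speeds; "effort": joint torques, N m; "position": TCP position; "eef_rot": TCP orientation; "wrist_force": force on the tool from outside, world axes, zero at the start; "moment": the same for the moment, N m; "gripper_width": finger opening in mm.
Only numpy, scipy, OpenCV 4.12 (cv2) and the standard library are available. Lean on these libraries where they do the work, as an engineer would, in place of code of your own. Each camera call takes 0.05 s, during which the arm holds its last target. There are 200 camera calls.

## Working session

There is one attempt and no reset: what is moved stays moved. The work goes in short steps, Python scripts to look and compute and a tool call to move; the robot and the scene stay as the last step left them, time stands still between calls to the robot, and variables do not carry over. Pictures are saved under pics/ and viewed, about 8 in all and at most 12, crops included, and the job is handed in when it is done.

Besides the shell and the picture viewer there is one more tool, called after "Call:" as name(argument=value, ...), one argument or row to a line, values as JSON. apply_moves: Moves the arm, as the interface text tells. Its arguments: {"type":"object","properties":{"deltas":{"type":"array","items":{"type":"array"}}},"required":["deltas"]}

```bash
mkdir -p pics
cat > h.py <<'E'
import numpy as np, cv2
from station import env, cams, order
def grab(n, save=None):
    f=cams.grab_frame(n)
    if save: cv2.imwrite('pics/'+save, f['color'][:,:,::-1])
    return f
def ray(f,uv):
    K=np.array(f['camera_matrix'],float);R,_=cv2.Rodrigues(np.array(f['rvec'],float));t=np.array(f['tvec'],float).ravel()
    c=-R.T@t; d=R.T@np.linalg.inv(K)@np.array([uv[0],uv[1],1.]); return c,d/np.linalg.norm(d)
def onz(f,uv,z):
    c,d=ray(f,uv); return c+d*(z-c[2])/d[2]
def tri(f1,u1,f2,u2):
    a,d=ray(f1,u1);b,e=ray(f2,u2)
    s=np.linalg.lstsq(np.c_[d,-e],b-a,rcond=None)[0]
    p,q=a+s[0]*d,b+s[1]*e; return (p+q)/2,np.linalg.norm(p-q)
def proj(f,P):
    return cv2.projectPoints(np.array(P,float).reshape(-1,1,3),np.array(f['rvec'],float),np.array(f['tvec'],float),np.array(f['camera_matrix'],float),None)[0].reshape(-1,2)
E
python3 - <<'E'
from h import *
import pickle
fs={}
for n in('scene','top'):
    f=grab(n,n+'0.png');fs[n]=f;c,_=ray(f,(320,240));print(n,c.round(),np.array(f['camera_matrix'])[0,0])
pickle.dump(fs,open('f0.pkl','wb'))
print(env.sense(), env.finger_overhang)
E
```

```text
scene [875. 401. 866.] 469.037552552589
top [ 378.  -17. 1030.] 497.95463626795606
{'time': 0.1, 'joints': array([-1.30880694e+00,  2.59296204e-01,  1.53596497e+00, -2.53837965e-05,
        1.34805971e+00, -2.02821315e-01]), 'qvel': array([-1.28418902e-03,  3.76601615e-05, -3.20279482e-03,  1.38098561e-05,
       -1.41725852e-03,  2.26363190e-04]), 'effort': array([ 2.14452062e-03, -4.46969962e+01, -2.91246307e+01, -2.50682097e-04,
        6.39087637e-03,  2.43217755e-05]), 'position': array([ 246.41729742, -491.18126756,  241.54728502]), 'eef_rot': array([-1.57249412e+00,  3.23884148e-04, -2.67677660e+00]), 'wrist_force': array([0.1066313 , 0.32619969, 0.40695414]), 'moment': array([0.03506753, 0.00748277, 0.00619642]), 'gripper_width': 85.53083721845624} 11.0
```

View pics/top0.png

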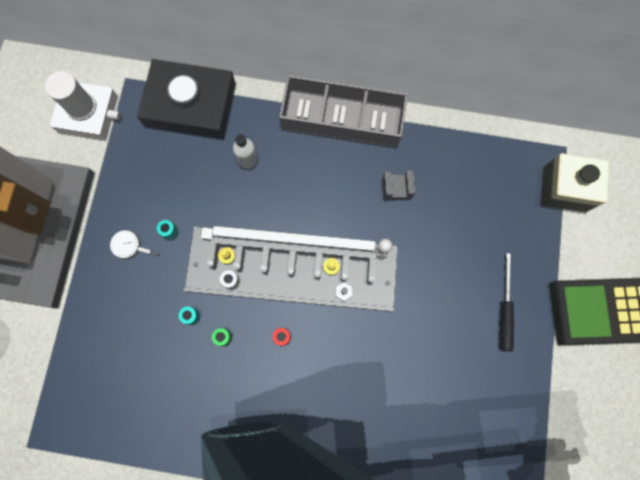

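View pics/scene0.png

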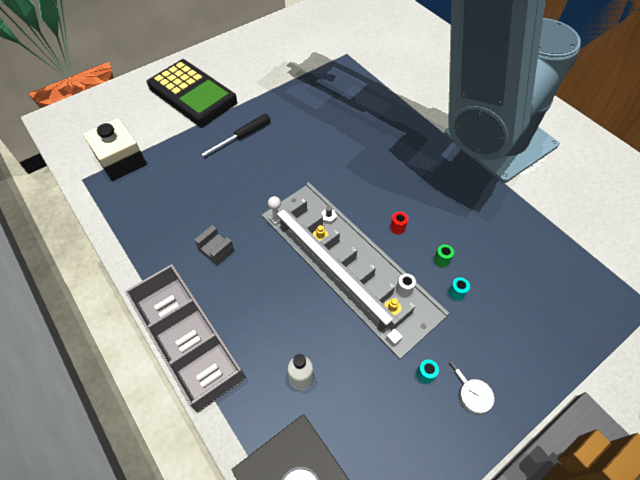

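Top view: the post ball is at (385,246), at the right (−y) end. The bush is at (229,279), the bolt at (344,291), the spindles at (227,255) and (332,266), and the end cap at (207,233). In the scene view the ball is at (274,203) and the bush at (407,283). Next I measure these.

Run:
```python
from h import *
import pickle
fs=pickle.load(open('f0.pkl','rb'));T,S=fs['top'],fs['scene']
for n,f,(x0,y0,x1,y1),k in(('top',T,(175,215,410,320),3.4),('scene',S,(255,175,455,360),4)):
    c=f['color'][y0:y1,x0:x1,::-1]; 
    cv2.imwrite(f'pics/{n}_c.png',cv2.resize(c,None,fx=k if n=='top' else 3.2,fy=k if n=='top' else 3.2,interpolation=cv2.INTER_CUBIC))
def comp(f,mask,box):
    m=np.zeros(mask.shape,np.uint8);x0,y0,x1,y1=box;m[y0:y1,x0:x1]=mask[y0:y1,x0:x1]
    n,l,s,c=cv2.connectedComponentsWithStats(m);i=1+np.argmax(s[1:,4]);return c[i],s[i],(l==i).astype(np.uint8)
def g(f): return f['color'].astype(int)
# plate in top view: grey not blue
a=g(T);m=((a[...,2]-a[...,0])<25)&(a.sum(2)>230)
c,s,M=comp(T,m.astype(np.uint8),(180,218,405,318)); 
cn=max(cv2.findContours(M,0,2)[0],key=cv2.contourArea);print('plate',c,s,cv2.minAreaRect(cn))
# rail bright in top
for n,f,b in(('top',T,(212,222,378,256)),('scene',S,(275,205,395,330))):
    a=g(f);m=(a.min(2)>200).astype(np.uint8);c,s,M=comp(f,m,b)
    print(n,'rail',c,s,cv2.minAreaRect(max(cv2.findContours(M,0,2)[0],key=cv2.contourArea)))
# bush bore dark
for n,f,b in(('top',T,(221,270,238,288)),('scene',S,(397,272,418,296))):
    a=g(f);m=(a.sum(2)<210).astype(np.uint8);c,s,M=comp(f,m,b);print(n,'bore',c,s)
    a=g(f);m=(a.min(2)>175).astype(np.uint8);c,s,M=comp(f,m,b);print(n,'rim',c,s)
```

```text
plate [292.90197699 267.58152511] [  183   225   215    88 14517] ((290.9559020996094, 267.0735168457031), (212.0658416748047, 74.24221801757812), 4.39870548248291)
top rail [293.37387387 237.77927928] [ 212  227  163   23 1332] ((293.0247497558594, 237.74044799804688), (162.97682189941406, 8.200986862182617), 5.440331935882568)
scene rail [335.62151994 267.18133935] [ 277  210  116  114 1329] ((334.25, 266.25), (156.27059936523438, 8.485280990600586), 45.0)Traceback (most recent call last):
  File "<stdin>", line 21, in <module>
  File "<stdin>", line 9, in comp
    return _wrapfunc(a, 'argmax', axis=axis, out=out, **kwds)
    return bound(*args, **kwds)
ValueError: attempt to get argmax of an empty sequence
```

View pics/top_c.png

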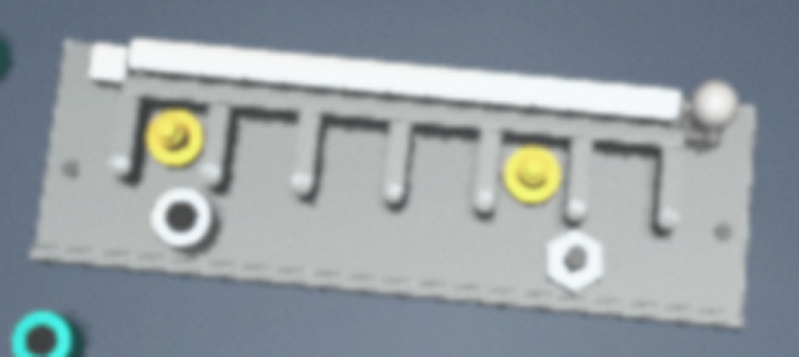

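View pics/scene_c.png

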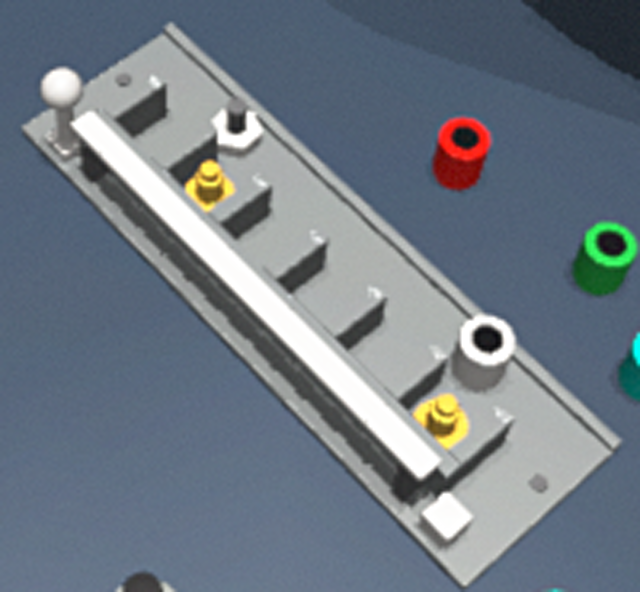

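The crops show six gaps. From the post, gap 1 is empty, gap 2 holds a spindle and gap 3 is empty. In top-crop pixels the ball is at (716,104), the bush bore at (181,216) and the bolt at (575,258). In the scene crop the ball is at (62,89) and the bore at (488,340). I triangulate from these.

Run:
```python
from h import *
import pickle
fs=pickle.load(open('f0.pkl','rb'));T,S=fs['top'],fs['scene']
t=lambda x,y:(175+(x+.5)/3.4-.5,215+(y+.5)/3.4-.5)
s=lambda x,y:(255+(x+.5)/3.2-.5,175+(y+.5)/3.2-.5)
P={'ball':((716,104),(62,89)),'railP':((681,106),(86,117)),'railE':((129,54),(426,468)),
'bore':((181,216),(488,340)),'cBR':((757,105),(22,128)),'cFR':((742,326),(168,25)),'cFL':((30,258),(620,440)),'cBL':((66,40),(465,585)),
'n1':((668,222),(157,82)),'n3':((484,206),(262,183)),'n4':((394,198),(318,238)),'n5':((301,187),(376,293)),'n6':((211,176),(439,352)),'n7':((119,167),(505,413)),
'boltTop':((577,258),(237,105))}
W={}
for k,(a,b) in P.items():
    p,e=tri(T,t(*a),S,s(*b));W[k]=p;print(k,p.round(1),'miss',round(e,1))
# rack fit from corners, 2D rigid with z-known rays averaged over both views
L={'ball':(44,-181,72),'railP':(44,-162,63),'railE':(44,162,63),'cBR':(68.5,-215,8),'cFR':(-68.5,-215,8),'cFL':(-68.5,215,8),'cBL':(68.5,215,8)}
for w in ('cBR','cFR','cFL','cBL'):pass
def fit(get,keys):
    A=np.array([L[k][:2] for k in keys]);B=np.array([get(k)[:2] for k in keys])
    H=(A-A.mean(0)).T@(B-B.mean(0));th=np.arctan2(H[0,1]-H[1,0],H[0,0]+H[1,1])
    R=np.array([[np.cos(th),-np.sin(th)],[np.sin(th),np.cos(th)]]);o=B.mean(0)-R@A.mean(0)
    print('th',np.degrees(th).round(2),'o',o.round(1),'res',(B-(A@R.T+o)).round(1).tolist());return th,o
ks=['ball','railP','railE']
fit(lambda k:W[k],ks);fit(lambda k:onz(T,t(*P[k][0]),L[k][2]),ks);fit(lambda k:onz(S,s(*P[k][1]),L[k][2]),ks)
print('bore@48',onz(T,t(*P['bore'][0]),48),onz(S,s(*P['bore'][1]),48))
for k in('cBR','cFR','cFL','cBL'):print(k,onz(T,t(*P[k][0]),8).round(1),onz(S,s(*P[k][1]),8).round(1))
```

```text
ball [ 596.2 -125.5   72.4] miss 0.8
railP [ 593.1 -105.7   61.3] miss 2.1
railE [572.8 215.6  61.5] miss 5.0
bore [484.1 170.7  48.2] miss 0.8
cBR [ 614.5 -157.8    6.6] miss 0.2
cFR [ 479.3 -167.5   11.2] miss 4.1
cFL [448.5 260.6  14.4] miss 3.0
cBL [584.2 270.    9.7] miss 1.0
n1 [ 529.1 -111.6   41.7] miss 2.9
n3 [521.   -3.7  40.9] miss 3.8
n4 [517.1  49.7  38.8] miss 3.3
n5 [514.3 104.3  42.3] miss 4.2
n6 [511.1 158.3  43.8] miss 2.2
n7 [507.2 212.4  45.6] miss 2.0
boltTop [498.6 -61.7  45.6] miss 2.3
th 3.78 o [539.5  52.1] res [[0.8, 0.1], [-1.0, 1.0], [0.1, -1.1]]
th 4.09 o [538.6  52.2] res [[0.6, -0.1], [-0.6, -0.1], [0.0, 0.2]]
th 3.43 o [540.6  52.3] res [[0.9, -0.4], [-1.1, 3.0], [0.2, -2.6]]
bore@48 [483.83798679 171.04010871  48.        ] [484.25696538 170.35718078  48.        ]
cBR [ 614.1 -157.6    8. ] [ 614.9 -157.     8. ]
cFR [ 478.3 -166.4    8. ] [ 479.1 -171.3    8. ]
cFL [448.1 263.6   8. ] [446.3 258.4   8. ]
cBL [584.3 270.8   8. ] [583.9 269.3   8. ]
```

Rack pose from the top view: origin about (539, 52.2), turned about 4.0°. The triangulated ball, the plate corners and the bush (rack −46.6, 122) agree with the given sizes to 1–3 mm, and their heights check. I'll turn the tool so that tool x is rack −y and tool z is rack +x, with the fingers shut.

Call:
apply_moves(
  deltas=[
    [[0,0,0],[0,-6.74,0],255],
    [[0,0,0],[0,-6.74,0],255],
    [[0,0,0],[0,-6.74,0],255],
    [[0,0,0],[0,-6.74,0],255],
    [[0,0,0],[0,-6.74,0],255],
    [[0,0,0],[0,-6.74,0],255],
    [[0,0,0],[0,-6.74,0],255],
    [[0,0,0],[0,-6.74,0],255],
    [[0,0,0],[0,-6.74,0],255],
    [[0,0,0],[0,-6.74,0],255],
  ],
)

```text
time: 1.1
position: [245.6, -488.0, 236.2]
eef_rot: [-1.573, 0.013, -1.454]
wrist_force: [1.4, 0.2, -0.1]
gripper_width: -0.2
```

```bash
cat >> h.py <<'E'
from scipy.spatial.transform import Rotation as Ro
TH=np.radians(4.0);O=np.array([539,52.2])
c_,s_=np.cos(TH),np.sin(TH);RR=np.array([[c_,-s_],[s_,c_]])
def w(x,y): return RR@[x,y]+O
def r(p): return RR.T@(np.array(p[:2])-O)
def go(x,y,z):
    s=env.sense();R=Ro.from_euler('xyz',s['eef_rot']).as_matrix()
    d=np.r_[w(x,y),z]-s['position'];Rt=np.c_[np.r_[-RR[:,1],0],[0,0,-1],np.r_[RR[:,0],0]]
    print('t',s['time'],'rack',r(s['position']).round(1),'z',round(s['position'][2],1),'F',s['wrist_force'].round(1),'w',round(s['gripper_width'],1),
    'shift mm',(R.T@d).round(1),'turn deg',np.degrees(Ro.from_matrix(R.T@Rt).as_rotvec()).round(2))
E
python3 -c "
from h import *
go(44,-133,110)"
```

```text
t 1.1 rack [-330.4 -518.4] z 236.2 F [ 1.4  0.2 -0.1] w -0.2 shift mm [-365.7  130.3  392.4] turn deg [ 0.13  2.7  -0.75]
```

Call:
apply_moves(
  deltas=[
    [[-0.026,0.006,0.028],[0,0.27,0],255],
    [[-0.026,0.006,0.028],[0,0.27,0],255],
    [[-0.026,0.006,0.028],[0,0.27,0],255],
    [[-0.026,0.006,0.028],[0,0.27,0],255],
    [[-0.026,0.006,0.028],[0,0.27,0],255],
    [[-0.026,0.006,0.028],[0,0.27,0],255],
    [[-0.026,0.006,0.028],[0,0.27,0],255],
    [[-0.026,0.006,0.028],[0,0.27,0],255],
    [[-0.026,0.006,0.028],[0,0.27,0],255],
    [[-0.026,0.006,0.028],[0,0.27,0],255],
  ],
)

```text
time: 2.1
position: [503.3, -194.1, 173.2]
eef_rot: [-1.577, 0.015, -1.509]
wrist_force: [0.3, -0.3, 0.4]
gripper_width: 0.3
```

```bash
python3 -c "
from h import *
go(44,-133,110)"
```

```text
t 2.1 rack [ -52.8 -243.3] z 173.2 F [ 0.3 -0.3  0.4] w 0.3 shift mm [-110.    64.3   96.4] turn deg [ 0.38 -0.43 -0.89]
```

Call:
apply_moves(
  deltas=[
    [[-0.02,0.006,0.017],[0.1,-0.1,-0.2],255],
    [[-0.02,0.006,0.017],[0.1,-0.1,-0.2],255],
    [[-0.02,0.006,0.017],[0.1,-0.1,-0.2],255],
    [[-0.02,0.006,0.017],[0.1,-0.1,-0.2],255],
    [[-0.017,0.006,0.015],[0,0,-0.2],255],
    [[-0.009,0.006,0.009],[0,0,0],255],
    [[-0.004,0.004,0.004],[0,0,0],255],
    [[0,0,0],[0,0,0],255],
    [[0,0,0],[0,0,0],255],
  ],
)

```text
time: 3.0
position: [594.4, -67.5, 127.2]
eef_rot: [-1.578, 0.001, -1.495]
wrist_force: [-0.6, -0.2, -0.5]
gripper_width: 0.0
```

```bash
python3 -c "
from h import *
go(44,-133,90)
f=grab('top');cv2.imwrite('pics/top1.png',cv2.resize(f['color'][160:340,170:430,::-1],None,fx=3,fy=3,interpolation=cv2.INTER_CUBIC))
f=grab('scene');cv2.imwrite('pics/scene1.png',cv2.resize(f['color'][120:320,220:450,::-1],None,fx=3,fy=3,interpolation=cv2.INTER_CUBIC))"
```

```text
t 3.0 rack [  46.9 -123.3] z 127.2 F [-0.6 -0.2 -0.5] w 0.0 shift mm [ 9.7 37.2 -2.7] turn deg [ 0.39  0.36 -0.07]
```

View pics/scene1.png

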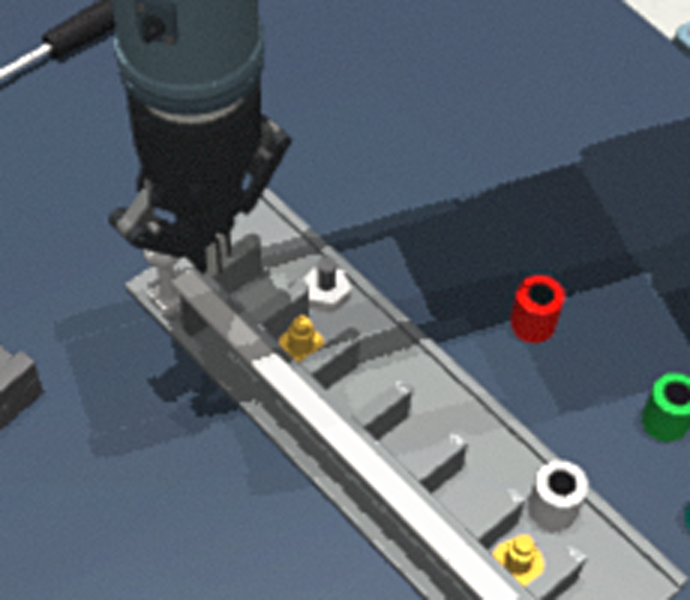

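The shut fingertips hang over gap 1, in front of the ball. The gripper's knuckles spread along tool z, at about (125,220) and (283,140) in the crop. I check how low they are before going into the channel.

```bash
python3 -c "
from h import *
import pickle
f=pickle.load(open('f0.pkl','rb'))['scene']
for u,v in((112,215),(130,232),(290,140),(262,198),(213,272),(150,185)):
    c,d=ray(f,(220+u/3,120+v/3));n=np.r_[RR[:,1],0];p=np.r_[w(0,-123.3),0]
    q=c+d*(n@(p-c))/(n@d);print((u,v),'rack x-46.9',(r(q)[0]-46.9).round(1),'z above tip',(q[2]-116.2).round(1))
"
```

```text
(112, 215) rack x-46.9 65.2 z above tip 105.9
(130, 232) rack x-46.9 55.1 z above tip 81.1
(290, 140) rack x-46.9 -69.9 z above tip 70.6
(262, 198) rack x-46.9 -46.0 z above tip 31.4
(213, 272) rack x-46.9 -2.8 z above tip -11.9
(150, 185) rack x-46.9 37.1 z above tip 110.8
```

Call:
apply_moves(
  deltas=[
    [[0.005,0.018,-0.002],[0.2,0.2,0],255],
    [[0.003,0.014,-0.001],[0.1,0.1,0],255],
    [[0.001,0.006,0],[0,0,0],255],
    [[0,0,0],[0,0,0],255],
    [[0,0,0],[0,0,0],255],
  ],
)

```text
time: 3.6
position: [592.2, -81.3, 91.6]
eef_rot: [-1.567, -0.001, -1.506]
wrist_force: [0.9, 0.3, -0.0]
gripper_width: 0.3
```

```bash
python3 -c "
from h import *
go(44,-133,70)"
```

```text
t 3.6 rack [  43.8 -136.9] z 91.6 F [ 0.9  0.3 -0. ] w 0.3 shift mm [-3.9 21.6  0.1] turn deg [-0.2  -0.27  0.07]
```

Call:
apply_moves(
  deltas=[
    [[-0.002,0.008,0],[-0.1,-0.1,0],255],
    [[-0.001,0.005,0],[-0.1,-0.1,0],255],
    [[0,0.002,0],[0,0,0],255],
    [[0,0,0],[0,0,0],255],
    [[0,0,0],[0,0,0],255],
  ],
)

```text
time: 4.1
position: [593.1, -78.0, 77.0]
eef_rot: [-1.569, -0.002, -1.501]
wrist_force: [0.4, -0.9, 0.0]
gripper_width: -0.0
```

```bash
python3 -c "
from h import *
go(44,-133,70)"
```

```text
t 4.1 rack [  44.9 -133.7] z 77.0 F [ 0.4 -0.9  0. ] w -0.0 shift mm [-0.7  7.  -0.9] turn deg [-0.13 -0.02  0.12]
```

Call:
apply_moves(
  deltas=[
    [[0,0.003,-0.0005],[0,0,0],255],
    [[0,0.003,0],[0,0,0],255],
    [[0,0.001,0],[0,0,0],255],
    [[0,0,0],[0,0,0],255],
  ],
)

```text
time: 4.5
position: [593.0, -78.1, 70.8]
eef_rot: [-1.567, -0.003, -1.501]
wrist_force: [-1.3, 0.3, 4.6]
gripper_width: -0.4
```

```bash
python3 -c "
from h import *
go(44,-133,70)"
```

```text
t 4.5 rack [  44.8 -133.7] z 70.8 F [-1.3  0.3  4.6] w -0.4 shift mm [-0.7  0.8 -0.8] turn deg [-0.2  -0.    0.15]
```

Contact is 4.6 N at 47 mm from the post. Now I slide along the rail.

Call:
apply_moves(
  deltas=[
    [[-0.006,0,0],[0,0,0],255],
    [[-0.006,0,0],[0,0,0],255],
    [[-0.006,0,0],[0,0,0],255],
    [[-0.006,0,0],[0,0,0],255],
  ],
)

```text
time: 4.9
position: [593.2, -55.0, 72.2]
eef_rot: [-1.563, -0.007, -1.502]
wrist_force: [1.4, -1.5, 3.6]
gripper_width: 0.2
```

```bash
python3 -c "
from h import *
go(44,-27,70.5)"
```

```text
t 4.9 rack [  46.6 -110.7] z 72.2 F [ 1.4 -1.5  3.6] w 0.2 shift mm [-83.7   1.2  -2.7] turn deg [-0.46 -0.06  0.38]
```

Call:
apply_moves(
  deltas=[
    [[-0.006,0.0008,-0.0008],[-0.1,0,0.1],255],
    [[-0.006,0.0005,-0.0008],[-0.1,0,0.1],255],
    [[-0.006,0.0004,-0.0007],[-0.1,0,0.1],255],
    [[-0.006,0.0004,-0.0007],[-0.1,0,0.1],255],
  ],
)

```text
time: 5.3
position: [589.0, -29.0, 70.5]
eef_rot: [-1.568, -0.0, -1.501]
wrist_force: [0.5, -3.5, 3.6]
gripper_width: -0.2
```

```bash
python3 -c "
from h import *
go(44,-27,70.5)"
```

```text
t 5.3 rack [ 44.2 -84.5] z 70.5 F [ 0.5 -3.5  3.6] w -0.2 shift mm [-57.5  -0.   -0.3] turn deg [-0.15 -0.01  0.01]
```

Call:
apply_moves(
  deltas=[
    [[-0.006,0.0003,-0.0003],[0,0,0],255],
    [[-0.006,0.0003,-0.0003],[0,0,0],255],
    [[-0.006,0.0003,-0.0003],[0,0,0],255],
    [[-0.006,0.0003,-0.0003],[0,0,0],255],
    [[-0.006,0.0003,-0.0003],[0,0,0],255],
  ],
)

```text
time: 5.8
position: [585.2, 3.2, 69.0]
eef_rot: [-1.568, -0.001, -1.501]
wrist_force: [0.2, -3.2, 4.6]
gripper_width: -0.1
```

```bash
python3 -c "
from h import *
go(44,-27,70.5)"
```

```text
t 5.8 rack [ 42.7 -52.1] z 69.0 F [ 0.2 -3.2  4.6] w -0.1 shift mm [-25.1  -1.5   1.3] turn deg [-0.15 -0.01  0.04]
```

Call:
apply_moves(
  deltas=[
    [[-0.006,-0.0003,0.0003],[0,0,0],255],
    [[-0.006,-0.0002,0.0003],[0,0,0],255],
    [[-0.005,0,0.0003],[0,0,0],255],
    [[-0.003,0,0],[0,0,0],255],
    [[0,0,0],[0,0,0],255],
  ],
)

```text
time: 6.3
position: [584.1, 26.1, 69.4]
eef_rot: [-1.569, -0.0, -1.5]
wrist_force: [0.3, -2.9, 4.1]
gripper_width: 0.3
```

```bash
python3 -c "
from h import *
go(44,-27,70.5)"
```

```text
t 6.3 rack [ 43.2 -29.2] z 69.4 F [ 0.3 -2.9  4.1] w 0.3 shift mm [-2.2 -1.1  0.8] turn deg [-0.1   0.05  0.02]
```

Third gap reached at about 152 mm, still 4 N. I lift off straight up and go to the far side of the bush.

Call:
apply_moves(
  deltas=[
    [[0,-0.01,0],[0,0,0],255],
    [[0,-0.02,0],[0,0,0],255],
    [[0,-0.025,0],[0,0,0],255],
    [[-0.02,-0.015,-0.01],[0,0,0],255],
    [[-0.035,0,-0.018],[0,0,0],255],
    [[-0.035,0,-0.018],[0,0,0],255],
    [[-0.035,0,-0.018],[0,0,0],255],
    [[-0.035,0,-0.018],[0,0,0],255],
    [[-0.02,0,-0.008],[0,0,0],255],
    [[0,0,0],[0,0,0],255],
  ],
)

```text
time: 7.3
position: [471.7, 208.1, 142.3]
eef_rot: [-1.585, 0.011, -1.507]
wrist_force: [-1.0, 0.3, -0.2]
gripper_width: 0.0
```

```bash
python3 -c "
from h import *
go(-49,163,80)"
```

```text
t 7.3 rack [-56.3 160.2] z 142.3 F [-1.   0.3 -0.2] w 0.0 shift mm [-2.1 62.2  8.2] turn deg [ 0.82 -0.33 -0.65]
```

Call:
apply_moves(
  deltas=[
    [[-0.001,0.02,0.004],[0.4,-0.2,-0.3],255],
    [[-0.001,0.02,0.003],[0.3,-0.1,-0.3],255],
    [[0,0.015,0.001],[0.1,0,0],255],
    [[0,0.005,0],[0,0,0],255],
    [[0,0,0],[0,0,0],255],
  ],
)

```text
time: 7.8
position: [478.7, 210.4, 81.0]
eef_rot: [-1.573, 0.002, -1.501]
wrist_force: [0.1, -0.1, 0.3]
gripper_width: -0.3
```

```bash
python3 -c "
from h import *
go(-49,163,34)
f=grab('scene');cv2.imwrite('pics/scene2.png',cv2.resize(f['color'][180:360,280:480,::-1],None,fx=3.3,fy=3.3,interpolation=cv2.INTER_CUBIC))"
```

```text
t 7.8 rack [-49.1 162. ] z 81.0 F [ 0.1 -0.1  0.3] w -0.3 shift mm [-0.9 47.   0.3] turn deg [ 0.14  0.03 -0.09]
```

View pics/scene2.png

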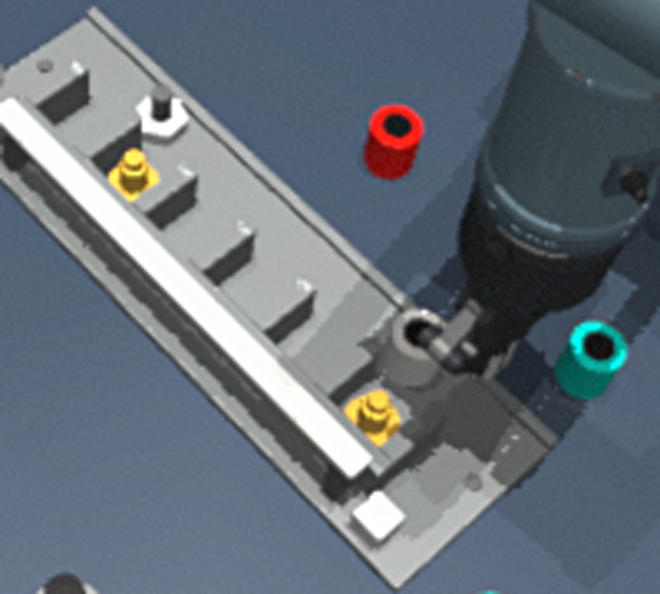

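The fingers are beyond the bush, on its +y side, in line with the channel. The front knuckle is at about (460,355) in the crop. I check its height quickly.

```bash
python3 -c "
from h import *
import pickle
f=pickle.load(open('f0.pkl','rb'))['scene']
for u,v in((470,310),(425,340),(455,368),(480,375)):
  for dy in(0,-12):
    c,d=ray(f,(280+u/3.3,180+v/3.3));n=np.r_[RR[:,1],0];p=np.r_[w(0,162+dy),0]
    q=c+d*(n@(p-c))/(n@d);print((u,v),dy,'rack dx',(r(q)[0]+49.1).round(1),'z above tip',(q[2]-70).round(1))
"
```

```text
(470, 310) 0 rack dx 39.9 z above tip 110.3
(470, 310) -12 rack dx 12.7 z above tip 59.8
(425, 340) 0 rack dx 75.5 z above tip 122.9
(425, 340) -12 rack dx 50.9 z above tip 73.3
(455, 368) 0 rack dx 29.5 z above tip 30.2
(455, 368) -12 rack dx 1.5 z above tip -26.3
(480, 375) 0 rack dx -7.8 z above tip -29.3
(480, 375) -12 rack dx -38.6 z above tip -90.2
```

Call:
apply_moves(
  deltas=[
    [[0,0.018,0],[0.1,0,0],255],
    [[0,0.016,0],[0,0,0],255],
    [[0,0.009,0],[0,0,0],255],
    [[0,0.002,0],[0,0,0],255],
    [[0.003,0,0],[0,0,0],255],
    [[0.003,0,0],[0,0,0],255],
  ],
)

```text
time: 8.45
position: [483.5, 203.8, 39.9]
eef_rot: [-1.563, 0.003, -1.502]
wrist_force: [0.5, -0.6, 0.1]
gripper_width: -0.1
```

```bash
python3 -c "
from h import *
go(-49,150,33)"
```

```text
t 8.45 rack [-44.8 155.1] z 39.9 F [ 0.5 -0.6  0.1] w -0.1 shift mm [ 5.1  6.8 -4.3] turn deg [-0.42 -0.07 -0.17]
```

Call:
apply_moves(
  deltas=[
    [[0.001,0.003,-0.003],[-0.3,0,-0.1],255],
    [[0.002,0.003,-0.002],[-0.1,0,0],255],
    [[0.003,0.001,0],[0,0,0],255],
    [[0.004,0,0],[0,0,0],255],
    [[0.004,0,0],[0,0,0],255],
    [[0.004,0,0],[0,0,0],255],
  ],
)

```text
time: 9.05
position: [480.7, 184.6, 34.2]
eef_rot: [-1.567, 0.002, -1.502]
wrist_force: [-0.4, 1.0, 0.3]
gripper_width: -0.2
```

```bash
cat >> h.py <<'E'
def bush(lo,hi):
    # bright rim / dark bore of the white bush, searched along the channel in the top view at z=48
    f=grab('top');a=f['color'].astype(int)
    q=proj(f,[np.r_[w(x,y),48] for x in(-70,25) for y in(lo,hi)]);m=np.zeros(a.shape[:2],np.uint8)
    cv2.fillConvexPoly(m,cv2.convexHull(q.astype(np.int32)),1)
    d=((a.sum(2)<200)&(m>0)).astype(np.uint8);n,l,s,c=cv2.connectedComponentsWithStats(d)
    for i in range(1,n):
        if 12<s[i,4]<120: print('dark',s[i].tolist(),'rack',r(onz(f,c[i],48)).round(1))
    return f
E
python3 -c "
from h import *
go(-49,150,33); f=bush(60,160);cv2.imwrite('pics/top3.png',cv2.resize(f['color'][215:325,175:410,::-1],None,fx=3.4,fy=3.4,interpolation=cv2.INTER_CUBIC))"
```

```text
t 9.05 rack [-48.9 136.2] z 34.2 F [-0.4  1.   0.3] w -0.2 shift mm [-13.8   1.2  -0.1] turn deg [-0.2  -0.07 -0.13]
```

View pics/top3.png

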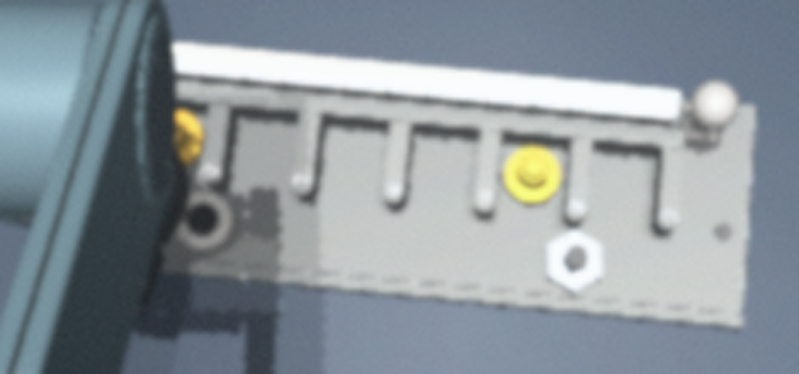

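The bush is moving along with the finger. Its bore is at (202,219) in the crop, about rack y 109, so the finger-to-bush offset is about 27.5 mm. The bolt and spindles are untouched. I continue.

Call:
apply_moves(
  deltas=[
    [[0.006,0.0005,0],[0,0,0],255],
    [[0.007,0.0003,0],[0,0,0],255],
    [[0.007,0,0],[0,0,0],255],
    [[0.007,0,0],[0,0,0],255],
    [[0.007,0,0],[0,0,0],255],
    [[0.007,0,0],[0,0,0],255],
  ],
)

```text
time: 9.7
position: [484.1, 140.2, 33.6]
eef_rot: [-1.566, 0.002, -1.502]
wrist_force: [-0.1, 1.9, 1.1]
gripper_width: -0.2
```

```bash
sed -i 's/sum(2)<200/sum(2)<130/' h.py; python3 -c "
from h import *
go(-49,0.5,33); bush(30,110)"
```

```text
t 9.7 rack [-48.6  91.6] z 33.6 F [-0.1  1.9  1.1] w -0.2 shift mm [91.1  0.4 -0.3] turn deg [-0.25 -0.07 -0.14]
```

```bash
cat >> h.py <<'E'
def bush(y,x=-48):
    f=grab('top');g=f['color'].astype(int).sum(2);u,v=proj(f,np.r_[w(x,y),48])[0].round().astype(int)
    P=g[v-9:v+10,u-9:u+10];lo,hi=P.min(),np.percentile(P,70);m=(P<lo+0.4*(hi-lo)).astype(np.uint8)
    n,l,s,c=cv2.connectedComponentsWithStats(m)
    for i in range(1,n):
        if s[i,4]>5: print('dark',s[i,2:].tolist(),'rack',r(onz(f,c[i]+[u-9,v-9],48)).round(1),'range',lo,hi)
    return f
E
python3 -c "
from h import *
bush(64)"
```

```text
dark [13, 19, 139] rack [-48.1  72.2] range 127 338.0
```

Call:
apply_moves(
  deltas=[
    [[0.007,0,0],[0,0,0],255],
    [[0.007,0,0],[0,0,0],255],
    [[0.007,0,0],[0,0,0],255],
    [[0.007,0,0],[0,0,0],255],
    [[0.006,0,0],[0,0,0],255],
    [[0.005,0,0],[0,0,0],255],
  ],
)

```text
time: 10.4
position: [486.8, 98.2, 33.5]
eef_rot: [-1.567, 0.002, -1.502]
wrist_force: [0.2, 1.5, 0.7]
gripper_width: 0.3
```

```bash
python3 -c "
from h import *
go(-49,0.5,33); s=env.sense();bush(r(s['position'])[1]-27.5)"
```

```text
t 10.4 rack [-48.8  49.6] z 33.5 F [0.2 1.5 0.7] w 0.3 shift mm [49.1  0.4 -0.1] turn deg [-0.23 -0.09 -0.14]
dark [15, 19, 171] rack [-49.6  25.5] range 177 335.99999999999994
```

Call:
apply_moves(
  deltas=[
    [[0.007,0,0],[0,0,0],255],
    [[0.007,0,0],[0,0,0],255],
    [[0.007,0,0],[0,0,0],255],
    [[0.007,0,0],[0,0,0],255],
    [[0.005,0,0],[0,0,0],255],
    [[0.004,0,0],[0,0,0],255],
    [[0.002,0,0],[0,0,0],255],
  ],
)

```text
time: 11.15
position: [489.7, 55.2, 33.4]
eef_rot: [-1.567, 0.002, -1.503]
wrist_force: [-0.1, 2.6, 1.5]
gripper_width: 0.2
```

```bash
python3 -c "
from h import *
go(-49,0.5,33)
ims=[]
for n,(x0,y0,x1,y1) in(('top',(260,225,400,315)),('scene',(265,175,405,295))):
    f=grab(n);c=f['color'][y0:y1,x0:x1,::-1].astype(float);c=(255*(c/255)**.6).astype(np.uint8)
    ims.append(cv2.resize(c,(560,int((y1-y0)*4)) if 0 else None,fx=2.85,fy=2.85,interpolation=cv2.INTER_CUBIC))
h=max(i.shape[0] for i in ims);ims=[cv2.copyMakeBorder(i,0,h-i.shape[0],0,0,0) for i in ims]
cv2.imwrite('pics/c4.png',np.hstack(ims))"
```

```text
t 11.15 rack [-49.    6.4] z 33.4 F [-0.1  2.6  1.5] w 0.2 shift mm [5.9 0.3 0. ] turn deg [-0.22 -0.11 -0.12]
```

View pics/c4.png

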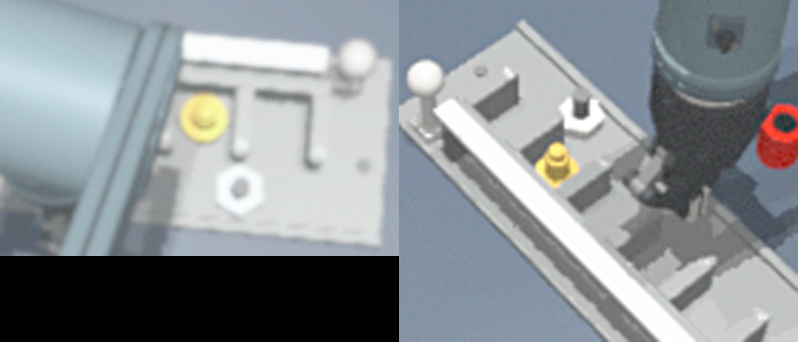

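The bush is hidden behind the gripper here, and everything else is undisturbed. I push the last few millimetres, back off, lift and look.

Call:
apply_moves(
  deltas=[
    [[0.003,0,0],[0,0,0],255],
    [[0.002,0,0],[0,0,0],255],
    [[0,0,0],[0,0,0],255],
    [[-0.006,0,0],[0,0,0],255],
    [[-0.006,0,0],[0,0,0],255],
    [[-0.003,-0.03,0],[0,0,0],255],
    [[-0.01,-0.03,-0.01],[0,0,0],255],
    [[-0.03,-0.02,-0.03],[0,0,0],255],
    [[-0.03,0,-0.03],[0,0,0],255],
    [[-0.03,0,-0.03],[0,0,0],255],
  ],
)

```text
time: 12.25
position: [383.5, 160.6, 115.8]
eef_rot: [-1.564, 0.002, -1.508]
wrist_force: [0.2, 0.2, 0.3]
gripper_width: 0.1
```

```bash
python3 -c "
from h import *
go(-100,-27,100)
ims=[]
for n,(x0,y0,x1,y1) in(('top',(260,225,400,315)),('scene',(265,175,405,295))):
    f=grab(n);c=f['color'][y0:y1,x0:x1,::-1]
    ims.append(cv2.resize(c,None,fx=2.85,fy=2.85,interpolation=cv2.INTER_CUBIC))
h=max(i.shape[0] for i in ims);ims=[cv2.copyMakeBorder(i,0,h-i.shape[0],0,0,0) for i in ims]
cv2.imwrite('pics/c5.png',np.hstack(ims)); bush(-27)"
```

```text
t 12.25 rack [-147.6  119. ] z 115.8 F [0.2 0.2 0.3] w 0.1 shift mm [145.7  15.9  48.4] turn deg [-0.38 -0.38 -0.09]
dark [8, 8, 53] rack [-49.2 -24.7] range 260 698.0
dark [5, 3, 6] rack [-63.7 -37. ] range 260 698.0
```

View pics/c5.png

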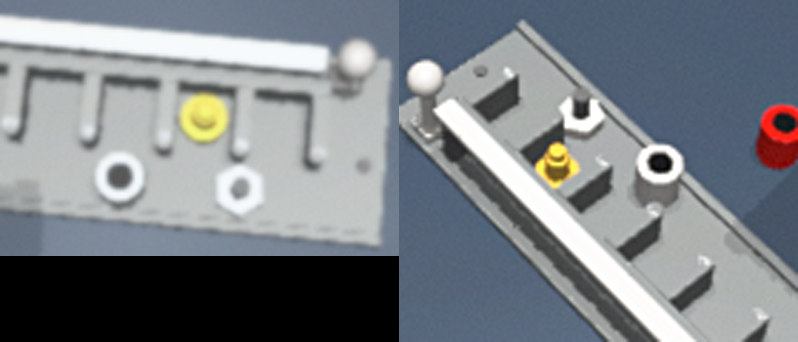

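The bush stands upright at rack (−49, −24.7), about 2.5 mm to the +y side of gap 3's centre line. The noses in the picture agree. I'll turn the tool so its flat side face pushes along rack +x, angled slightly toward −y.

Call:
apply_moves(
  deltas=[
    [[0,0,0],[0,-8.5,0],255],
    [[0,0,0],[0,-8.5,0],255],
    [[0,0,0],[0,-8.5,0],255],
    [[0,0,0],[0,-8.5,0],255],
    [[0,0,0],[0,-8.5,0],255],
    [[0,0,0],[0,-8.5,0],255],
    [[0,0,0],[0,-8.5,0],255],
    [[0,0,0],[0,-8.5,0],255],
    [[0,0,0],[0,-8.5,0],255],
    [[0,0,0],[0,-8.5,0],255],
  ],
)

```text
time: 13.4
position: [392.3, 157.9, 115.4]
eef_rot: [-1.572, -0.012, -0.001]
wrist_force: [0.2, 0.5, -0.8]
gripper_width: -0.3
```

```bash
cat >> h.py <<'E'
def go2(x,y,z,tilt=-2.6):
    s=env.sense();R=Ro.from_euler('xyz',s['eef_rot']).as_matrix()
    d=np.r_[w(x,y),z]-s['position'];Rt=Ro.from_euler('xyz',[-np.pi/2,0,TH+np.radians(tilt)]).as_matrix()
    print('t',s['time'],'rack',r(s['position']).round(1),'z',round(s['position'][2],1),'F',s['wrist_force'].round(1),
    'shift mm',(R.T@d).round(1),'turn deg',np.degrees(Ro.from_matrix(R.T@Rt).as_rotvec()).round(2))
E
python3 -c "
from h import *
go2(-92,-24,90)"
```

```text
t 13.4 rack [-139.   115.7] z 115.4 F [ 0.2  0.5 -0.8] shift mm [  56.5   26.2 -136. ] turn deg [ 0.08 -1.47  0.67]
```

Call:
apply_moves(
  deltas=[
    [[0.006,0.002,-0.017],[0,-0.3,0.1],255],
    [[0.006,0.002,-0.017],[0,-0.3,0.1],255],
    [[0.006,0.002,-0.017],[0,-0.3,0.1],255],
    [[0.006,0.002,-0.017],[0,-0.2,0.1],255],
    [[0.006,0.002,-0.017],[0,-0.2,0.1],255],
    [[0.006,0.002,-0.017],[0,-0.2,0.1],255],
    [[0.006,0.002,-0.015],[0,0,0],255],
    [[0.004,0.002,-0.008],[0,0,0],255],
    [[0.002,0,-0.003],[0,0,0],255],
    [[0,0,0],[0,0,0],255],
  ],
)

```text
time: 14.4
position: [453.9, 19.7, 98.6]
eef_rot: [-1.575, -0.006, 0.027]
wrist_force: [-0.4, 0.4, -0.5]
gripper_width: 0.1
```

```bash
python3 -c "
from h import *
go2(-92,-24,60)"
```

```text
t 14.4 rack [-87.2 -26.5] z 98.6 F [-0.4  0.4 -0.5] shift mm [-5.2 38.5  2.4] turn deg [0.27 0.12 0.33]
```

Call:
apply_moves(
  deltas=[
    [[-0.004,0.018,0.002],[0.1,0.1,0.2],255],
    [[-0.003,0.015,0.001],[0.1,0,0.1],255],
    [[-0.001,0.006,0],[0,0,0],255],
    [[0,0,0],[0,0,0],255],
  ],
)

```text
time: 14.8
position: [446.2, 23.9, 59.2]
eef_rot: [-1.572, -0.002, 0.026]
wrist_force: [-0.4, -0.3, 0.2]
gripper_width: -0.4
```

```bash
python3 -c "
from h import *
go2(-92,-24,35)"
```

```text
t 14.8 rack [-94.6 -21.7] z 59.2 F [-0.4 -0.3  0.2] shift mm [ 2.6 24.2 -2.1] turn deg [0.06 0.1  0.12]
```

Call:
apply_moves(
  deltas=[
    [[0,0.012,-0.001],[0.1,0.1,0.1],255],
    [[0,0.009,-0.001],[0,0,0],255],
    [[0,0.002,0],[0,0,0],255],
    [[0,0,0],[0,0,0],255],
  ],
)

```text
time: 15.2
position: [447.3, 22.2, 35.4]
eef_rot: [-1.57, -0.002, 0.025]
wrist_force: [-0.9, 0.5, -0.1]
gripper_width: 0.1
```

```bash
python3 -c "
from h import *
go2(-77,-25,35)"
```

```text
t 15.2 rack [-93.6 -23.5] z 35.4 F [-0.9  0.5 -0.1] shift mm [16.6  0.4 -0.8] turn deg [-0.02  0.06  0.13]
```

Call:
apply_moves(
  deltas=[
    [[0.005,0,0],[0,0,0],255],
    [[0.005,0,0],[0,0,0],255],
    [[0.005,0,0],[0,0,0],255],
    [[0.005,0,0],[0,0,0],255],
    [[0.005,0,0],[0,0,0],255],
    [[0.005,0,0],[0,0,0],255],
  ],
)

```text
time: 15.8
position: [479.6, 23.0, 36.1]
eef_rot: [-1.57, -0.002, 0.025]
wrist_force: [-0.3, 0.5, -0.3]
gripper_width: -0.2
```

```bash
python3 -c "
from h import *
go2(-23,-27,35)
x0,y0,x1,y1=265,175,405,295
f=grab('scene');a=f['color'][y0:y1,x0:x1,::-1].astype(float);cv2.imwrite('pics/c6.png',cv2.resize((255*(a/255)**.6).astype(np.uint8),None,fx=4,fy=4,interpolation=cv2.INTER_CUBIC))"
```

```text
t 15.8 rack [-61.3 -25. ] z 36.1 F [-0.3  0.5 -0.3] shift mm [38.3  1.2 -0.3] turn deg [-0.02  0.04  0.12]
```

View pics/c6.png

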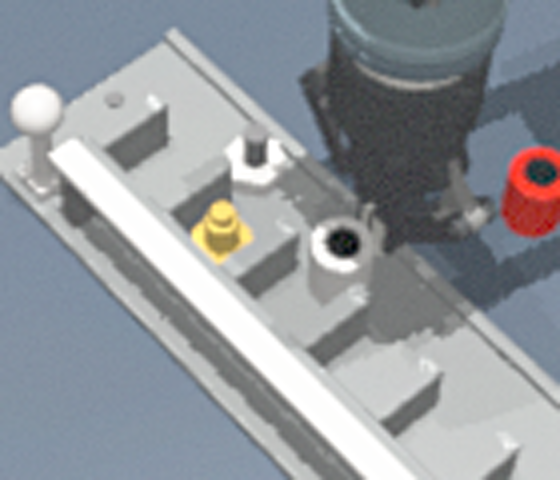

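The bush is upright, entering between the noses of gap 3, with its bore at (345,242) in the crop. The bolt and spindle are unmoved.

```bash
python3 -c "
from h import *
import pickle
f=pickle.load(open('f0.pkl','rb'))['scene']
print(r(onz(f,(265+344.5/4-.4,175+242/4-.4),48)))"
```

```text
[-34.50223949 -27.77614815]
```

Call:
apply_moves(
  deltas=[
    [[0.004,0,0],[0,0,0],255],
    [[0.004,0,0],[0,0,0],255],
    [[0.004,0,0],[0,0,0],255],
    [[0.004,0,0],[0,0,0],255],
  ],
)

```text
time: 16.25
position: [497.0, 23.4, 36.0]
eef_rot: [-1.57, -0.002, 0.025]
wrist_force: [-0.7, 0.8, 0.4]
gripper_width: 0.3
```

```bash
python3 -c "
from h import *
go2(-23,-27,35)"
```

```text
t 16.25 rack [-43.9 -25.8] z 36.0 F [-0.7  0.8  0.4] shift mm [20.9  1.1 -0.3] turn deg [-0.03  0.04  0.09]
```

Call:
apply_moves(
  deltas=[
    [[0.004,0,0],[0,0,0],255],
    [[0.004,0,0],[0,0,0],255],
    [[0.004,0,0],[0,0,0],255],
    [[0.002,0,0],[0,0,0],255],
    [[0.002,0,0],[0,0,0],255],
  ],
)

```text
time: 16.75
position: [514.7, 23.9, 36.1]
eef_rot: [-1.57, -0.002, 0.025]
wrist_force: [-1.9, -0.4, 1.3]
gripper_width: 0.5
```

```bash
python3 -c "
from h import *
go2(-23,-27,35)"
```

```text
t 16.75 rack [-26.2 -26.6] z 36.1 F [-1.9 -0.4  1.3] shift mm [ 3.2  1.1 -0.3] turn deg [-0.02  0.05  0.1 ]
```

Call:
apply_moves(
  deltas=[
    [[0.002,0,0],[0,0,0],255],
    [[0.002,0,0],[0,0,0],255],
    [[0.001,0,0],[0,0,0],255],
  ],
)

```text
time: 17.05
position: [519.2, 24.0, 36.0]
eef_rot: [-1.57, 0.0, 0.025]
wrist_force: [-5.6, -1.6, 4.1]
gripper_width: -0.2
```

```bash
python3 -c "
from h import *
go2(-23,-27,35)"
```

```text
t 17.05 rack [-21.7 -26.7] z 36.0 F [-5.6 -1.6  4.1] shift mm [-1.3  1.  -0.3] turn deg [-0.03  0.06 -0.02]
```

Call:
apply_moves(
  deltas=[
    [[0.0015,0,0],[0,0,0],255],
    [[0,0,0],[0,0,0],255],
  ],
)

```text
time: 17.25
position: [519.2, 24.1, 35.8]
eef_rot: [-1.57, 0.004, 0.026]
wrist_force: [0.5, -0.4, 0.0]
gripper_width: -0.2
```

The arm stopped at the same place under load, so the bush is against the wall. I back out, lift and look.

Call:
apply_moves(
  deltas=[
    [[-0.006,0,0],[0,0,0],255],
    [[-0.015,0,0],[0,0,0],255],
    [[-0.025,0,0],[0,0,0],255],
    [[-0.02,-0.01,0],[0,0,0],255],
    [[-0.01,-0.035,0.01],[0,0,0],255],
    [[-0.01,-0.04,0.03],[0,0,0],255],
    [[-0.01,-0.02,0.04],[0,0,0],255],
    [[0,0,0.04],[0,0,0],255],
    [[0,0,0.04],[0,0,0],255],
    [[0,0,0],[0,0,0],255],
  ],
)

```text
time: 18.25
position: [420.3, 186.1, 146.9]
eef_rot: [-1.567, -0.016, 0.02]
wrist_force: [-0.3, 0.4, -0.1]
gripper_width: 0.2
```

```bash
python3 -c "
from h import *
go2(-92,-27,100)
ims=[]
for n,(x0,y0,x1,y1) in(('top',(260,225,400,315)),('scene',(265,175,405,295))):
    f=grab(n);c=f['color'][y0:y1,x0:x1,::-1]
    ims.append(cv2.resize(c,None,fx=2.85,fy=2.85,interpolation=cv2.INTER_CUBIC))
h=max(i.shape[0] for i in ims);ims=[cv2.copyMakeBorder(i,0,h-i.shape[0],0,0,0) for i in ims]
cv2.imwrite('pics/c7.png',np.hstack(ims)); bush(-27,5)"
```

```text
t 18.25 rack [-109.1  141.8] z 146.9 F [-0.3  0.4 -0.1] shift mm [  24.8   46.6 -168. ] turn deg [-0.23 -0.28  0.89]
dark [6, 9, 23] rack [ 16.4 -10.4] range 250 683.0
dark [3, 4, 8] rack [ 19.8 -41.6] range 250 683.0
dark [8, 8, 50] rack [  5.4 -27.5] range 250 683.0
dark [14, 4, 24] rack [-11.9 -32.2] range 250 683.0
```

View pics/c7.png

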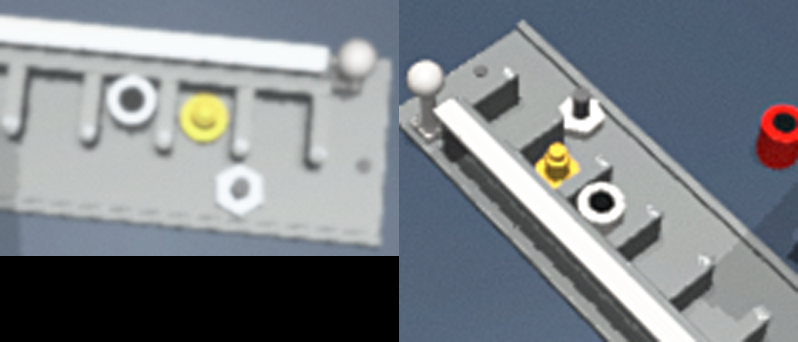

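The bush is home at rack (5.4, −27.5), upright and centred in the third gap; the bolt and spindle are in place and the arm is clear.

```bash
python3 -c "
from h import *
s=env.sense();print(s['time'],abs(s['qvel']).max(),s['wrist_force']);print(order.hand_in())"
```

```text
18.4 0.031217075521718724 [0.10943414 0.04151945 0.03519048]
the job is handed in; nothing more can be done
None
```

The bush is home in the third gap from the post, and I handed the job in at 18.4 s of the 64 s allowed. No verdict was reported.

- **Rail run:** I touched the rail with shut fingers about 47 mm from the post and ran along it without lifting. I stopped over the third gap, about 152 mm from the post. The wrist read 3.6 to 4.6 N up from the rail at each stop.
- **Pushing the bush:** I pushed it along the channel to the third gap. It stood about 2.5 mm off the gap's centre line, so I angled the last push slightly to correct that. I pushed until the arm stopped against the back wall, then backed out and lifted clear.
- **Last checks:** The top view put the bush at rack (5.4, −27.5) mm against the nominal (5, −27), and the last picture showed it upright. The bolt and the neighbouring spindle looked unmoved. The other spindle and the items on the bench were outside that picture. The wrist force was about 0 N with the gripper clear.
- **Disagreements:** Rack angle estimates ranged from 3.4 to 4.1 degrees between views. I used 4.0, which fitted the ball to under 1 mm and the plate corners to 1 to 3 mm. During the channel push the bore detection failed in the arm's shadow, so I went by arm position there and measured again after lifting.

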